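Reset the length stop for the next shelf board

TASK

The next shelf board is clamped in front of the notched stop rail. Lift the stop with the tall round knob out of its notch and drop it, with its finger still pointing to the board's side of the rail, into the notch just beyond the board's free end (the end away from its clamp, on the robot's right), so that it sits fully home and upright. Leave the low stop without a knob in its own notch.

Things in the scene. Friction and masses are not known exactly. Their poses are not given: they have to be found in the camera images.
- rail: Metal stop rail fixed on the counter, 330 long (y), 60 wide (x), 36 mm high. Origin: centre of its underside; z up; -x is the board's side. A channel, lips 36 mm high, 44 apart inside; wooden cross teeth (tops at 30) leave five notches, 26 (y) by 44 (x) mm, floor 10 mm above the counter, centred at x = 0, y = -120, -60, 0, 60, 120 mm.
- stop_knob (a point): Centre of the upright round black knob (30 dia, 24 mm high) of the loose steel stop, about 230 g; axes as rail. Stem 16 dia; plate top 26 mm below; tongue 16 (y) by 34 (x), underside 62 below. Finger 14 wide goes 71 mm to -x, over the lip and down to 60 below. Seated: 72 mm above counter. Starts in notch y = -120 or -60.
- board_end (a point): Right-hand (-y) end of the fixed white shelf board, mid-width, on its top (18 mm above the counter). Board 280 long, 64 wide, runs from here to +y along the rail's -x side, its middle line 70 mm from the rail's; axes as rail. The wanted notch's centre is 17 mm beyond this end (towards -y), at rail y = 0, 60 or 120 mm.
- plain_top (a point): Centre of the top of the low loose steel stop without knob or finger (plate 58 by 22 mm, top 46 mm above the counter), seated in the other of the notches y = -120 and -60. It stays there; the knobbed stop may have to be carried over it.

How it is judged:
By the outcome, as a careful person would: the job done as asked, in the order asked, and still so for the second after the job is handed in, with the robot touching nothing.
It also fails if it takes over 38 s, if anything falls off the work surface, if the arm or the gripper's body presses on something with over 40 N, if the wrist force passes 120 N, or if a joint passes its speed limit or range.

ROBOT

A 6-joint arm with a two-finger parallel gripper is mounted at the origin on the work surface. World frame = base frame: x ahead of the robot, y to its left, z up, the work surface at z = 0. Lengths are in m, angles in rad, forces in N, time in s.
With the tool pointing down it reaches from about 0.325 to 0.9 m from the base axis. Payload 6.1 kg.
Tool frame: the origin (TCP) lies at the very end of the fingers, on their centre line; the grasp point (between the pads) lies arm.grip_point_offset behind it (arm.grip_point_offset is the distance from the TCP to the grasp point, in m); x points along the fingers, y is the direction in which the jaws open and shut, and the axes are right-handed (so a half turn about x gives the same grasp; the last joint's range is limited). The gripper opens to 87 mm and grips with 3 to 60 N. Pads are 19 mm wide; open, the fingers measure 117 mm over their backs; the gripper's body (75 mm by 190 mm) begins 51 mm behind the grasp point.
Start: joints at [1.209, 0.22, 1.526, -0, 1.395, -0.126], TCP at [0.146, 0.608, 0.223] pointing down, gripper open.
Joint ranges: [-2.98, 2.98], [-0.91, 2.08], [0.09, 2.57], [-1.24, 4.39], [0.2, 2.65], [-2.68, 2.68]. Speed limits (rad/s): [2.57, 2.57, 3.01, 3.14, 3.14, 3.14].

INTERFACE

Orientations are given as a rotation vector (axis times angle).
In Python, from plant import status, cams, finish_job, arm gives the robot as it stands.
- The arm moves only by the tool jog_arm, never from a script. Its argument "rows" is a list of rows, each a list of 3 entries, a list of its own where there are three numbers: the shift along the tool's x, y, z each as a share of 0.08 m, from -1 to 1, then the turn, a rotation vector about the tool's x, y, z each as a share of 2 pi rad, from -1 to 1, then the opening, from -1 (shut) to 1 (fully open). In form: [[[tx, ty, tz], [ax, ay, az], gripper], ...]. A call has 1 to 12 rows; each row is the pose to reach, as a shift and turn from the pose commanded when the call began, along the tool's axes at that moment, turning the shorter way round; what a row does not reach only later rows make up. A row lasts 1/12 s, in which the tool goes at most 41.7 mm and 7.16 degrees, less where a joint would pass 70% of its speed; a pose out of reach is approached as far as the arm can. A call with a number of a shift or a turn outside -1 to 1 is refused whole. A call with a gripper value outside its range is refused whole. The fingers move at their own pace and stop on an object; "squeeze" is the grip in N (left out, the last holds). Time passes only in rows, so rows that repeat a pose let the fingers close. It gives the time, the measured TCP pose, the force and the opening at its end, in the units of the state.
- status.read_state(): the state, without advancing time (a new reading comes with each control period).
- cams.capture(name): name is "scene" or "top" or "wrist"; returns a dict with "img" (384x512x3 uint8, red, green, blue), "depth" (384x512 float32, m along the optical axis (not along the pixel's ray), 0 where there is no reading), "mtx" (3x3 intrinsics, pixels), "R" (3x3) and "t" (3): a world point X has camera coordinates R X + t; the wrist camera has in their place "hand_eye" (4x4, takes a point from camera to tool coordinates, whose origin is the TCP and whose axes are the tool frame's). Camera axes: x right, y down, z forward; pixel columns grow to the right and rows downward; lengths in m; the calibration is good to about 2 mm. A picture is of the moment at which its call begins: read the wrist's pose just before it.
- finish_job(): hands the job in, once; it reports no verdict.
The state is a dict: "t": time; "q": joint angles; "qd": joint speeds; "joint_efforts": joint torques, N m; "tool_pos": TCP position; "tcp_rot": TCP orientation; "ft_force": force on the tool from outside, world axes, zero at the start; "ft_torque": the same for the moment, N m; "gripper_width": opening from 0.0 (shut) to 1.0 (fully open).
Only numpy, scipy, OpenCV 4.12 (cv2) and the standard library are available. Lean on these libraries where they do the work, as an engineer would, in place of code of your own. Each camera call takes 0.05 s, during which the arm holds its last target. There are 200 camera calls.

## Working session

There is one attempt and no reset: what is moved stays moved. The work goes in short steps, Python scripts to look and compute and a tool call to move; the robot and the scene stay as the last step left them, time stands still between calls to the robot, and variables do not carry over. Pictures are saved under pics/ and viewed, about 8 in all and at most 12, crops included, and the job is handed in when it is done.

Besides the shell and the picture viewer there is one more tool, called by a JSON object that holds its "op" and its "data". jog_arm: Moves the arm, as the interface text tells. Shift numbers are shares of 0.08 m and turn numbers shares of 2 pi rad, none past 1 either way. Its arguments: {"type":"object","properties":{"rows":{"type":"array","items":{"type":"array"}},"squeeze":{"type":"number"}},"required":["rows"]}

```bash
mkdir -p pics; cat > h.py <<'E'
import numpy as np, cv2
from plant import status, cams, finish_job, arm
from scipy.spatial.transform import Rotation as Ro
def cap(n):
    s=status.read_state(); c=cams.capture(n)
    if 'R' in c: R=np.array(c['R']).T; t=-R@np.array(c['t'])
    else:
        H=np.array(c['hand_eye']); Rt=Ro.from_rotvec(s['tcp_rot']).as_matrix()
        R=Rt@H[:3,:3]; t=Rt@H[:3,3]+np.array(s['tool_pos'])
    c['Rw'],c['tw']=R,t; return c
def ray(c,u,v): return c['Rw']@np.linalg.solve(np.array(c['mtx']),[u,v,1.])
def at_z(c,u,v,z):
    d=ray(c,u,v); return c['tw']+d*(z-c['tw'][2])/d[2]
def at_d(c,u,v): return c['tw']+ray(c,u,v)*c['depth'][int(v),int(u)]
def pix(c,X):
    p=np.array(c['mtx'])@(c['Rw'].T@(np.array(X)-c['tw'])); return p[:2]/p[2]
E
python3 - <<'E'
from h import *
s=status.read_state(); print({k:np.round(v,3).tolist() for k,v in s.items()}, arm.grip_point_offset)
print(Ro.from_rotvec(s['tcp_rot']).as_matrix().round(3))
import pickle
for n in ['top','scene']:
    c=cap(n); pickle.dump(c,open(n+'.pkl','wb')); print(n,c['tw'].round(3))
    cv2.imwrite(f'pics/{n}.png',cv2.resize(c['img'][:,:,::-1],None,fx=1.5,fy=1.5,interpolation=cv2.INTER_CUBIC))
E
```

```text
{'t': 0.0, 'q': [1.209, 0.221, 1.528, -0.0, 1.395, -0.126], 'qd': [-0.001, -0.0, -0.001, 0.0, 0.0, -0.001], 'joint_efforts': [-0.002, -49.46, -38.738, 0.07, 0.057, -0.0], 'tool_pos': [0.146, 0.607, 0.221], 'tcp_rot': [0.184, 1.563, -0.187], 'ft_force': [0.088, 0.194, -0.015], 'ft_torque': [-0.023, 0.019, 0.032], 'gripper_width': 0.997} 0.0187
[[-0.001  0.234  0.972]
 [-0.002  0.972 -0.234]
 [-1.    -0.002 -0.   ]]
top [0.487 0.027 0.724]
scene [0.856 0.447 0.481]
```

View pics/top.png

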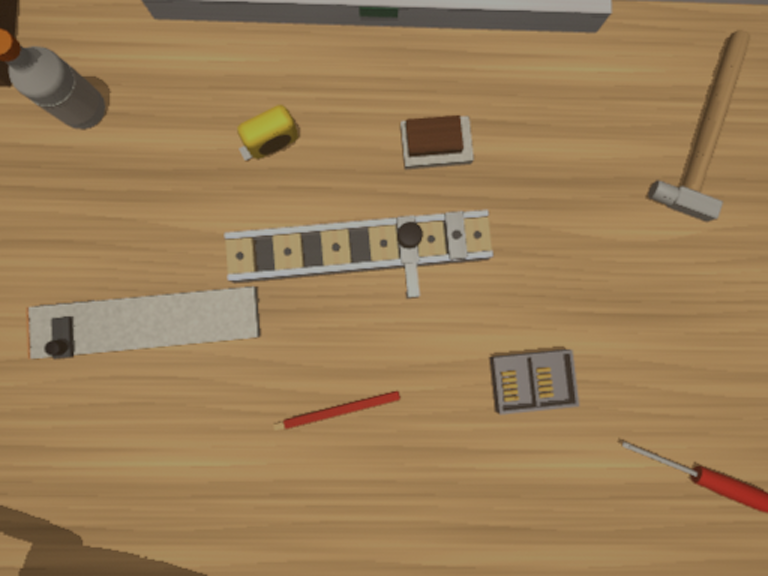

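View pics/scene.png

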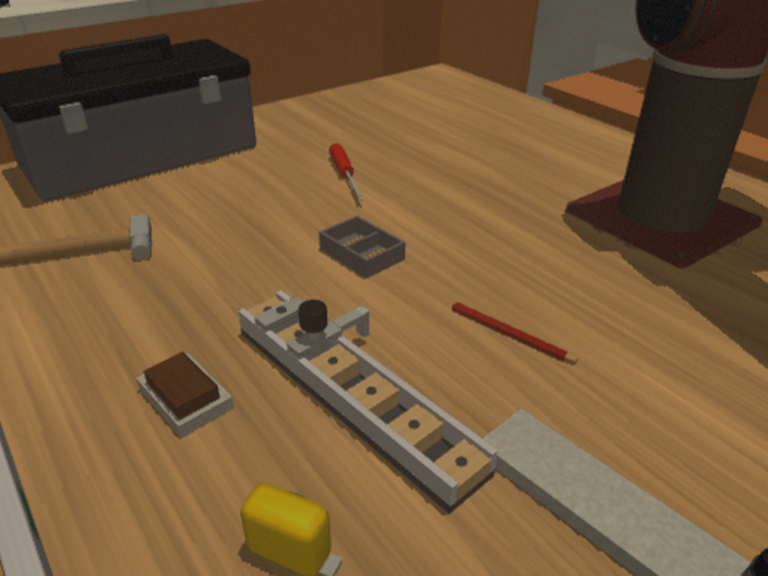

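The top view (1.5x) shows the rail corners near (225,234), (229,280), (488,211) and (491,258). The knob is at (409,235) in the y=-60 notch and the plain stop at (457,235). The board end is at about (257,313), so the y=+120 notch at (264,253) looks like the target.

```bash
python3 - <<'E'
from h import *; import pickle
c=pickle.load(open('top.pkl','rb'))
P=lambda u,v,z: at_z(c,u/1.5,v/1.5,z)
L=(P(225,234,.036)+P(229,280,.036))/2; R=(P(488,211,.036)+P(491,258,.036))/2
print('rail ends',L,R,np.linalg.norm(L-R), 'w',np.linalg.norm(P(225,234,.036)-P(229,280,.036)))
ey=(L-R)/np.linalg.norm(L-R); ex=np.array([ey[1],-ey[0],0]); o=(L+R)/2
print('yaw deg',np.degrees(np.arctan2(-ey[0],ey[1])),'o',o)
f=lambda p:(round((p-o)@ex*1e3,1),round((p-o)@ey*1e3,1))
k=P(409.5,233,.084);print('knob',k,f(k),'depth z',at_d(c,273,156))
for n,u,v,z in [('plain',456,235,.046),('board',257.5,313,.018),('n120',264,253,.01),('n60',312,249,.01),('n0',360,245,.01)]:
    p=P(u,v,z);print(n,p.round(4),f(p))
c2=pickle.load(open('scene.pkl','rb'))
q=at_z(c2,313/1.5,305/1.5,.084);print('knob scene',q,f(q),np.array(o+.12*ey))
E
```

```text
rail ends [0.57587912 0.20197315 0.036     ] [ 0.60972382 -0.12329319  0.036     ] 0.32702240768325974 w 0.05735654048921045
yaw deg 5.940378095968927 o [0.59280147 0.03933998 0.036     ]
knob [ 0.60112295 -0.01924727  0.084     ] (np.float64(2.2), np.float64(-59.1)) depth z [ 0.59982444 -0.01920743  0.08469437]
plain [ 0.6065 -0.0795  0.046 ] (np.float64(1.3), np.float64(-119.6))
board [0.508 0.166 0.018] (np.float64(-71.2), np.float64(134.8))
n120 [0.5851 0.1619 0.01  ] (np.float64(5.0), np.float64(122.7))
n60 [0.5913 0.1008 0.01  ] (np.float64(4.9), np.float64(61.3))
n0 [0.5975 0.0393 0.01  ] (np.float64(4.7), np.float64(-0.5))
knob scene [ 0.5971326  -0.01905097  0.084     ] (np.float64(-1.7), np.float64(-58.5)) [0.58038225 0.15869559 0.036     ]
```

{"op": "jog_arm", "data": {"rows": [[[0, -0.85, 1], [0, 0, 0], 1], [[0, -0.85, 1], [0, 0, 0], 1], [[0, -0.85, 1], [0, 0, 0], 1], [[0, -0.85, 1], [0, 0, 0], 1]]}}

```text
t: 0.43
tool_pos: [0.21, 0.5197, 0.2219]
tcp_rot: [0.186, 1.562, -0.19]
ft_force: [0.7, 0.4, 0.3]
gripper_width: 1.001
```

{"op": "jog_arm", "data": {"rows": [[[0, -0.85, 1], [0, 0, 0], 1], [[0, -0.85, 1], [0, 0, 0], 1], [[0, -0.85, 1], [0, 0, 0], 1], [[0, -0.85, 1], [0, 0, 0], 1]]}}

```text
t: 0.77
tool_pos: [0.2716, 0.4357, 0.2223]
tcp_rot: [0.187, 1.562, -0.189]
ft_force: [0.7, 1.2, -0.2]
gripper_width: 1.0
```

{"op": "jog_arm", "data": {"rows": [[[0, -0.85, 1], [0, 0, 0], 1], [[0, -0.85, 1], [0, 0, 0], 1], [[0, -0.85, 1], [0, 0, 0], 1], [[0, -0.85, 1], [0, 0, 0], 1]]}}

```text
t: 1.1
tool_pos: [0.3333, 0.3516, 0.2225]
tcp_rot: [0.187, 1.562, -0.188]
ft_force: [-0.7, -0.4, 0.3]
gripper_width: 1.002
```

{"op": "jog_arm", "data": {"rows": [[[0, -0.85, 1], [0, 0, 0], 1], [[0, -0.85, 1], [0, 0, 0], 1], [[0, -0.85, 1], [0, 0, 0], 1], [[0, -0.85, 1], [0, 0, 0], 1]]}}

```text
t: 1.43
tool_pos: [0.3953, 0.2673, 0.2226]
tcp_rot: [0.187, 1.562, -0.188]
ft_force: [0.3, -0.3, 0.0]
gripper_width: 0.998
```

{"op": "jog_arm", "data": {"rows": [[[0, -0.85, 1], [0, 0, 0], 1], [[0, -0.85, 1], [0, 0, 0], 1], [[0, -0.85, 1], [0, 0, 0], 1], [[0, -0.85, 1], [0, 0, 0], 1]]}}

```text
t: 1.77
tool_pos: [0.4574, 0.1827, 0.2225]
tcp_rot: [0.187, 1.562, -0.187]
ft_force: [-0.9, 0.5, 0.2]
gripper_width: 1.0
```

{"op": "jog_arm", "data": {"rows": [[[0, -0.85, 1], [0, 0, 0], 1], [[0, -0.85, 1], [0, 0, 0], 1], [[0, -0.85, 1], [0, 0, 0], 1], [[0, -0.85, 1], [0, 0, 0], 1]]}}

```text
t: 2.1
tool_pos: [0.5193, 0.098, 0.2224]
tcp_rot: [0.187, 1.562, -0.187]
ft_force: [-0.4, 0.2, 0.7]
gripper_width: 1.001
```

{"op": "jog_arm", "data": {"rows": [[[0, -0.8, 0.85], [0.196, 0, 0], 1], [[0, -0.8, 0.85], [0.196, 0, 0], 1], [[0, -0.8, 0.85], [0.196, 0, 0], 1], [[0, -0.8, 0.85], [0.196, 0, 0], 1], [[0, -0.8, 0.85], [0.196, 0, 0], 1], [[0, -0.8, 0.85], [0.196, 0, 0], 1], [[0, -0.8, 0.85], [0.196, 0, 0], 1], [[0, -0.8, 0.85], [0.196, 0, 0], 1], [[0, -0.8, 0.85], [0.196, 0, 0], 1], [[0, -0.8, 0.85], [0.196, 0, 0], 1], [[0, -0.8, 0.85], [0.196, 0, 0], 1], [[0, -0.8, 0.85], [0.196, 0, 0], 1]]}}

```text
t: 3.1
tool_pos: [0.5684, 0.0231, 0.2223]
tcp_rot: [1.129, 1.26, -1.129]
ft_force: [-0.2, 0.3, -0.7]
gripper_width: 0.999
```

```bash
python3 - <<'E'
from h import *
s=status.read_state(); print(s['q'],s['tool_pos']); print(Ro.from_rotvec(s['tcp_rot']).as_matrix().round(3))
import pickle
c=cap('wrist'); pickle.dump(c,open('w1.pkl','wb')); print(c['tw'].round(3))
print(pix(c,[.6,-.019,.084]))
cv2.imwrite('pics/w1.png',cv2.resize(c['img'][:,:,::-1],None,fx=1.5,fy=1.5,interpolation=cv2.INTER_CUBIC))
E
```

```text
[-9.85433505e-02  8.74716894e-02  1.67563602e+00  9.38861126e-04
  1.37904105e+00 -2.07178499e-01] [0.56838595 0.02310787 0.22234965]
[[-0.     0.994  0.108]
 [ 0.001  0.108 -0.994]
 [-1.    -0.    -0.001]]
[0.56  0.1   0.384]
[280.69819012 222.96401669]
```

View pics/w1.png

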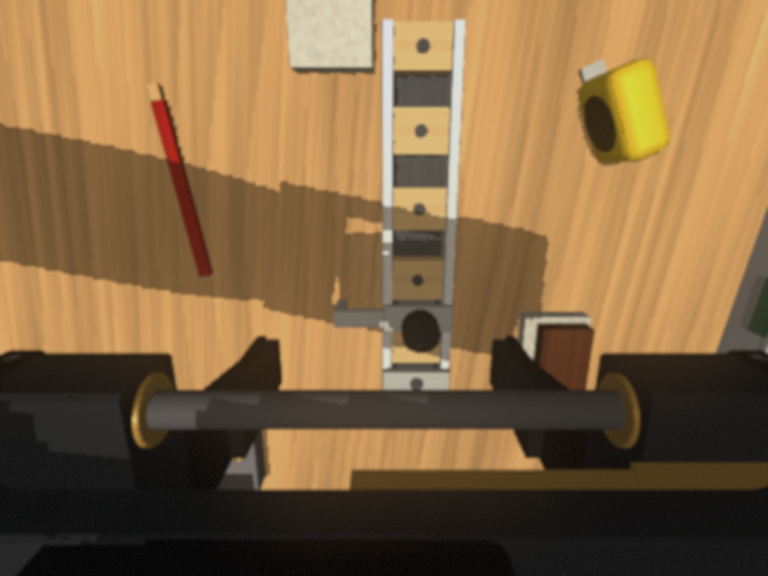

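The wrist view (1.5x) shows the knob at (421,331). The y=120 notch is centred at about (424,88), just past the board end (row 68). The rail looks aligned with the tool.

```bash
python3 - <<'E'
from h import *; import pickle
c=pickle.load(open('w1.pkl','rb'))
P=lambda u,v,z: at_z(c,u/1.5,v/1.5,z)
k=P(421,331,.081); print('knob',k)
g=c['img'].astype(int).sum(2)
y0,x0=200,255; m=(g[y0:245,x0:308]<110); ys,xs=np.nonzero(m); print(xs.mean()+x0,ys.mean()+y0,m.sum(),at_z(c,xs.mean()+x0,ys.mean()+y0,.08))
A,B=(P(388.5,20,.036)+P(460,20,.036))/2,(P(388,360,.036)+P(448,360,.036))/2
d=A-B; print('rail mid',A,B,'yaw',np.degrees(np.arctan2(-d[0],d[1])))
e=d/np.linalg.norm(d); 
for r in (71.5,103.5,155,187.5): print('tooth edge',r,P(424,r,.03))
print('board',P(332,68,.018),'widths',np.linalg.norm(P(383,20,.036)-P(466,20,.036)))
E
```

```text
knob [ 0.59998921 -0.01740101  0.081     ]
281.77474402730377 218.17747440273038 293 [ 0.60097319 -0.01463355  0.08      ]
rail mid [0.57663889 0.20181958 0.036     ] [ 0.60689191 -0.06248109  0.036     ] yaw 6.529907084297743
tooth edge 71.5 [0.58130265 0.16992141 0.03      ]
tooth edge 103.5 [0.58427953 0.14795787 0.03      ]
tooth edge 155 [0.58932151 0.11075792 0.03      ]
tooth edge 187.5 [0.59267458 0.08601885 0.03      ]
board [0.51091726 0.16699663 0.018     ] widths 0.05935911933362803
```

{"op": "jog_arm", "data": {"rows": [[[0.5, 0.336, 0.566], [0, 0, 0], 1], [[0.8, 0.336, 0.566], [0, 0, 0], 1], [[0.8, 0.336, 0.566], [0, 0, 0], 1], [[0.8, 0.336, 0.566], [0, 0, 0], 1], [[0.8, 0.336, 0.566], [0, 0, 0], 1]]}}

```text
t: 3.57
tool_pos: [0.5999, -0.0208, 0.1589]
tcp_rot: [1.132, 1.258, -1.132]
ft_force: [-0.6, -0.4, 0.2]
gripper_width: 1.0
```

{"op": "jog_arm", "data": {"rows": [[[0.5, 0, 0], [0, 0, 0], 1], [[0.7, 0, 0], [0, 0, 0], 1], [[0.7, 0, 0], [0, 0, 0], 1], [[0.7, 0, 0], [0, 0, 0], 1]]}}

```text
t: 3.9
tool_pos: [0.6002, -0.0207, 0.1039]
tcp_rot: [1.132, 1.257, -1.131]
ft_force: [0.1, -0.4, 0.6]
gripper_width: 0.999
```

```bash
python3 - <<'E'
from h import *
import pickle
s=status.read_state(); print(s['tool_pos'],s['ft_force'])
c=cap('wrist'); print(pix(c,[.6,-.019,.084]))
a=cv2.resize(c['img'][100:,:,::-1],None,fx=1.5,fy=1.5,interpolation=cv2.INTER_CUBIC)
c=cap('scene'); pickle.dump(c,open('s2.pkl','wb'))
b=cv2.resize(c['img'][120:330,80:400,::-1],None,fx=2.4,fy=2.4,interpolation=cv2.INTER_CUBIC)
cv2.imwrite('pics/w2.png',a);cv2.imwrite('pics/s2.png',b)
E
```

```text
[ 0.60020733 -0.02068331  0.10385798] [ 0.10478962 -0.44203426  0.60377725]
[256.75321552 224.57821686]
```

View pics/s2.png

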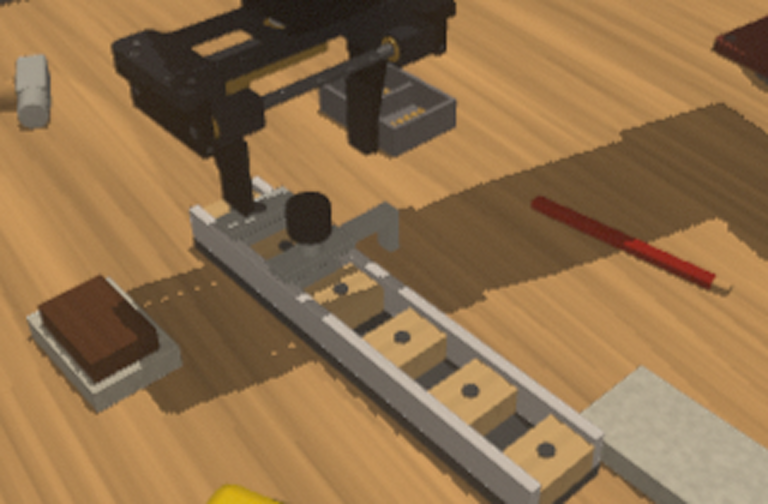

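View pics/w2.png

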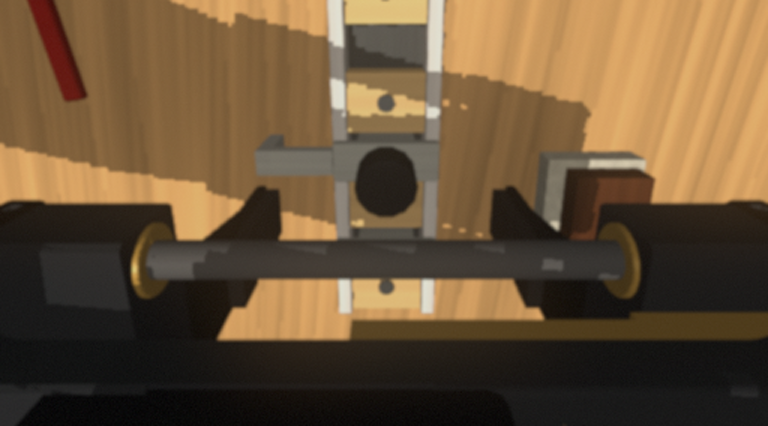

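The knob is centred between the jaws: in the wrist crop its centre is at (386,180), midway between fingers at 265 and 508. The fingers are clear of it. I'll shift 2.5 mm towards +y, go down and grip.

{"op": "jog_arm", "data": {"rows": [[[0.3, 0, -0.03], [0, 0, 0], 1], [[0.5, 0, -0.03], [0, 0, 0], 1], [[0.63, 0, -0.03], [0, 0, 0], 1], [[0.63, 0, -0.03], [0, 0, 0], 1], [[0.63, 0, -0.03], [0, 0, 0], 1]], "squeeze": 35}}

```text
t: 4.42
tool_pos: [0.6003, -0.0191, 0.0531]
tcp_rot: [1.133, 1.256, -1.132]
ft_force: [-0.6, -0.4, -1.0]
gripper_width: 1.0
```

{"op": "jog_arm", "data": {"rows": [[[0, 0, 0], [0, 0, 0], -1], [[0, 0, 0], [0, 0, 0], -1], [[0, 0, 0], [0, 0, 0], -1], [[0, 0, 0], [0, 0, 0], -1], [[0, 0, 0], [0, 0, 0], -1], [[0, 0, 0], [0, 0, 0], -1], [[0, 0, 0], [0, 0, 0], -1], [[0, 0, 0], [0, 0, 0], -1], [[0, 0, 0], [0, 0, 0], -1], [[0, 0, 0], [0, 0, 0], -1]], "squeeze": 35}}

```text
t: 5.25
tool_pos: [0.5997, -0.0191, 0.0521]
tcp_rot: [1.133, 1.256, -1.133]
ft_force: [-0.2, 1.1, 0.0]
gripper_width: 0.335
```

{"op": "jog_arm", "data": {"rows": [[[-0.1, 0, 0], [0, 0, 0], -1], [[-0.2, 0, 0], [0, 0, 0], -1], [[-0.35, 0, 0], [0, 0, 0], -1], [[-0.5, 0, 0], [0, 0, 0], -1], [[-0.65, 0, 0], [0, 0, 0], -1], [[-0.75, 0, 0], [0, 0, 0], -1], [[-0.75, 0, 0], [0, 0, 0], -1], [[-0.75, 0, 0], [0, 0, 0], -1]]}}

```text
t: 5.92
tool_pos: [0.6004, -0.0192, 0.1133]
tcp_rot: [1.133, 1.255, -1.131]
ft_force: [-0.5, -0.7, -3.2]
gripper_width: 0.334
```

```bash
python3 - <<'E'
from h import *
s=status.read_state(); print(s['tool_pos'],s['ft_force'],s['gripper_width'])
a=cap('wrist')['img'][80:300,:,::-1]; a=cv2.resize(a,None,fx=1.3,fy=1.3)
c=cap('scene'); b=cv2.resize(c['img'][120:330,80:400,::-1],(a.shape[1],300))
cv2.imwrite('pics/l.png',np.vstack([a,b]))
E
```

```text
[ 0.6003737  -0.01922698  0.1132583 ] [-0.48409747 -0.68461271 -3.23995018] 0.3340021373244562
```

View pics/l.png

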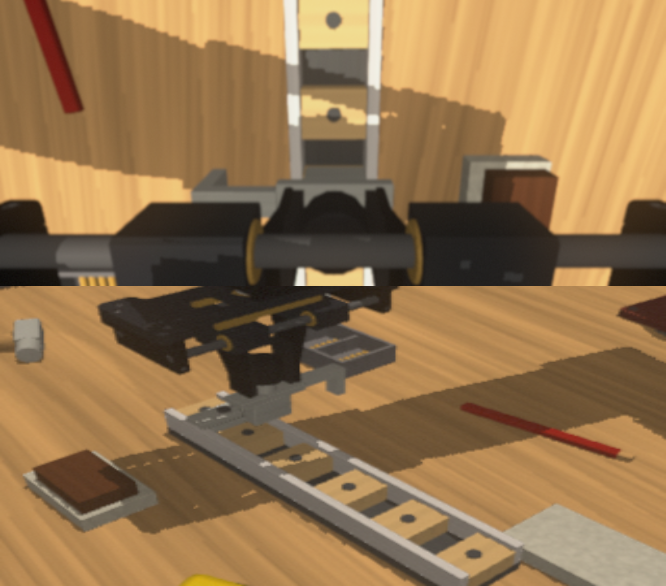

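The stop is held level with its finger still towards -x, and the load is about 3 N. Next I'll carry it 180 mm along the rail.

{"op": "jog_arm", "data": {"rows": [[[0, 0, -0.2], [0, 0, 0], -1], [[0, 0, -0.5], [0, 0, 0], -1], [[0, 0, -0.8], [0, 0, 0], -1], [[0, 0, -1], [0, 0, 0], -1]]}}

```text
t: 6.35
tool_pos: [0.5903, 0.0621, 0.1109]
tcp_rot: [1.132, 1.259, -1.134]
ft_force: [-0.1, -0.2, -2.3]
gripper_width: 0.334
```

{"op": "jog_arm", "data": {"rows": [[[0, 0, -0.25], [0, 0, 0], -1], [[0, 0, -0.5], [0, 0, 0], -1], [[0, 0, -0.75], [0, 0, 0], -1], [[0, 0, -1], [0, 0, 0], -1]]}}

```text
t: 6.68
tool_pos: [0.5822, 0.1409, 0.1109]
tcp_rot: [1.132, 1.258, -1.134]
ft_force: [0.9, 0.8, -2.2]
gripper_width: 0.33
```

{"op": "jog_arm", "data": {"rows": [[[0, 0, -0.15], [0, 0, 0], -1], [[0, 0, -0.24], [0, 0, 0], -1], [[0, 0, -0.24], [0, 0, 0], -1], [[0, 0, -0.24], [0, 0, 0], -1]]}}

```text
t: 7.02
tool_pos: [0.5811, 0.1587, 0.1117]
tcp_rot: [1.131, 1.257, -1.133]
ft_force: [-0.3, 0.2, -2.7]
gripper_width: 0.331
```

{"op": "jog_arm", "data": {"rows": [[[0.1, 0, 0], [0, 0, 0], -1], [[0.2, 0, 0], [0, 0, 0], -1], [[0.25, 0, 0], [0, 0, 0], -1], [[0.25, 0, 0], [0, 0, 0], -1], [[0.25, 0, 0], [0, 0, 0], -1]]}}

```text
t: 7.43
tool_pos: [0.5807, 0.1585, 0.0912]
tcp_rot: [1.132, 1.257, -1.134]
ft_force: [0.1, -0.5, -2.1]
gripper_width: 0.329
```

```bash
python3 - <<'E'
from h import *
s=status.read_state(); print(s['tool_pos'],s['ft_force'],s['gripper_width'])
c=cap('wrist'); import pickle; pickle.dump(c,open('w3.pkl','wb'))
a=c['img'][40:300,:,::-1]; a=cv2.resize(a,None,fx=1.3,fy=1.3)
c=cap('scene'); pickle.dump(c,open('s3.pkl','wb')); b=cv2.resize(c['img'][190:384,130:450,::-1],(a.shape[1],260))
cv2.imwrite('pics/p.png',np.vstack([a,b]))
E
```

```text
[0.58072981 0.15851612 0.09122408] [ 0.08521224 -0.48997593 -2.12577188] 0.3294317492736935
```

View pics/p.png

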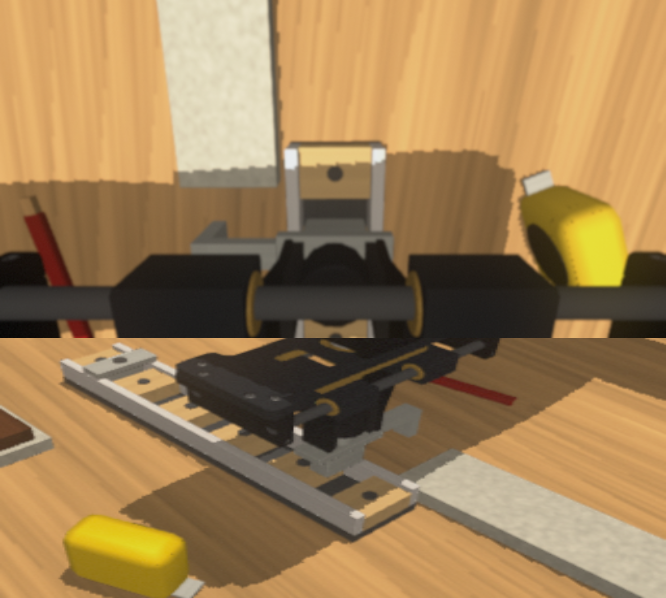

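The stop is above the end notch and centred between the lips. I'll check along y using the tooth edge at (335,199) and the outer rail end at (335,146).

```bash
python3 - <<'E'
from h import *; import pickle
c=pickle.load(open('w3.pkl','rb')); T=np.array([.5807,.1585,0]); e=np.array([-.108,.994,0]); x=np.array([.994,.108,0])
f=lambda u,v,z:(lambda d:(round(d@x*1e3,1),round(d@e*1e3,1)))(at_z(c,u/1.3,40+v/1.3,z)-T)
print('tooth edge (want y +13)',f(335,199,.030),'rail end (want +45)',f(335,147,.030))
print('lips outer (x -30,+30)',f(286,165,.036),f(385,165,.036),'board end y want 17',f(227,179,.018))
print('plate front corners z~.084', f(281,234,.084),f(392,234,.084))
E
```

```text
tooth edge (want y +13) (np.float64(0.7), np.float64(12.2)) rail end (want +45) (np.float64(0.8), np.float64(44.7))
lips outer (x -30,+30) (np.float64(-28.4), np.float64(35.0)) (np.float64(30.4), np.float64(34.8)) board end y want 17 (np.float64(-69.5), np.float64(22.5))
plate front corners z~.084 (np.float64(-25.8), np.float64(10.2)) (np.float64(28.5), np.float64(10.0))
```

All offsets are within 2 mm against 5 mm of clearance, so I'll lower it gently.

{"op": "jog_arm", "data": {"rows": [[[0.08, 0, 0], [0, 0, 0], -1], [[0.16, 0, 0], [0, 0, 0], -1], [[0.24, 0, 0], [0, 0, 0], -1], [[0.32, 0, 0], [0, 0, 0], -1], [[0.36, 0, 0], [0, 0, 0], -1], [[0.36, 0, 0], [0, 0, 0], -1]]}}

```text
t: 8.03
tool_pos: [0.5801, 0.159, 0.0617]
tcp_rot: [1.131, 1.258, -1.135]
ft_force: [-0.6, -0.1, -1.9]
gripper_width: 0.33
```

{"op": "jog_arm", "data": {"rows": [[[0.04, 0, 0], [0, 0, 0], -1], [[0.08, 0, 0], [0, 0, 0], -1], [[0.11, 0, 0], [0, 0, 0], -1], [[0.11, 0, 0], [0, 0, 0], -1], [[0.11, 0, 0], [0, 0, 0], -1]]}}

```text
t: 8.45
tool_pos: [0.5811, 0.1591, 0.0544]
tcp_rot: [1.132, 1.257, -1.133]
ft_force: [0.4, 1.1, -2.6]
gripper_width: 0.337
```

{"op": "jog_arm", "data": {"rows": [[[0.015, 0, 0], [0, 0, 0], -1], [[0.025, 0, 0], [0, 0, 0], -1], [[0.025, 0, 0], [0, 0, 0], -1]]}}

```text
t: 8.7
tool_pos: [0.5812, 0.1591, 0.0525]
tcp_rot: [1.133, 1.256, -1.133]
ft_force: [-1.0, -0.3, -1.8]
gripper_width: 0.335
```

{"op": "jog_arm", "data": {"rows": [[[0, 0, 0], [0, 0, 0], 0.2], [[0, 0, 0], [0, 0, 0], 0.2], [[0, 0, 0], [0, 0, 0], 0.5], [[0, 0, 0], [0, 0, 0], 0.8], [[0, 0, 0], [0, 0, 0], 0.8], [[0, 0, 0], [0, 0, 0], 0.8]]}}

```text
t: 9.2
tool_pos: [0.5814, 0.1591, 0.0527]
tcp_rot: [1.133, 1.256, -1.132]
ft_force: [-0.7, 0.1, -0.5]
gripper_width: 0.698
```

{"op": "jog_arm", "data": {"rows": [[[-0.2, 0, 0], [0, 0, 0], 0.8], [[-0.5, 0, 0], [0, 0, 0], 0.8], [[-0.8, 0, 0], [0, 0, 0], 0.8], [[-1, 0, 0], [0, 0, 0], 0.8], [[-1, 0, 0], [0, 0, 0], 0.8]]}}

```text
t: 9.62
tool_pos: [0.5842, 0.1595, 0.1373]
tcp_rot: [1.137, 1.251, -1.127]
ft_force: [0.0, 1.2, 1.2]
gripper_width: 0.894
```

{"op": "jog_arm", "data": {"rows": [[[-0.7, 0, 0.5], [0, 0, 0], 0.8], [[-0.7, 0, 1], [0, 0, 0], 0.8], [[-0.7, 0, 1], [0, 0, 0], 0.8], [[-0.7, 0, 1], [0, 0, 0], 0.8]]}}

```text
t: 9.95
tool_pos: [0.5911, 0.0761, 0.1904]
tcp_rot: [1.136, 1.251, -1.133]
ft_force: [0.7, -0.4, 1.3]
gripper_width: 0.899
```

```bash
python3 - <<'E'
from h import *
s=status.read_state(); print(s['tool_pos'],s['ft_force'],s['gripper_width'],s['t'])
c=cap('wrist'); k=[.5808,.1587,.084]; print('wrist pix',(pix(c,k)-[0,40])*1.3)
a=c['img'][40:300,:,::-1]; a=cv2.resize(a,None,fx=1.3,fy=1.3)
c=cap('scene'); p=pix(c,k); print('scene pix',(p-[130,190])*[666/320,260/194]); u,v=p.round().astype(int)
b=cv2.resize(c['img'][190:384,130:450,::-1],(a.shape[1],260))
print('depth knob',[at_d(c,u+i,v+j).round(4).tolist() for i,j in((0,0),(3,0),(-3,0))])
cv2.imwrite('pics/f.png',np.vstack([a,b]))
E
```

```text
[0.59111853 0.07611093 0.19041532] [ 0.72315247 -0.35307706  1.27332489] 0.8991310041366187 9.95
wrist pix [330.61037694  81.42308233]
scene pix [337.26027786 102.0480785 ]
depth knob [[0.5802, 0.158, 0.0833], [0.5772, 0.1604, 0.0835], [0.5829, 0.1553, 0.0828]]
```

View pics/f.png

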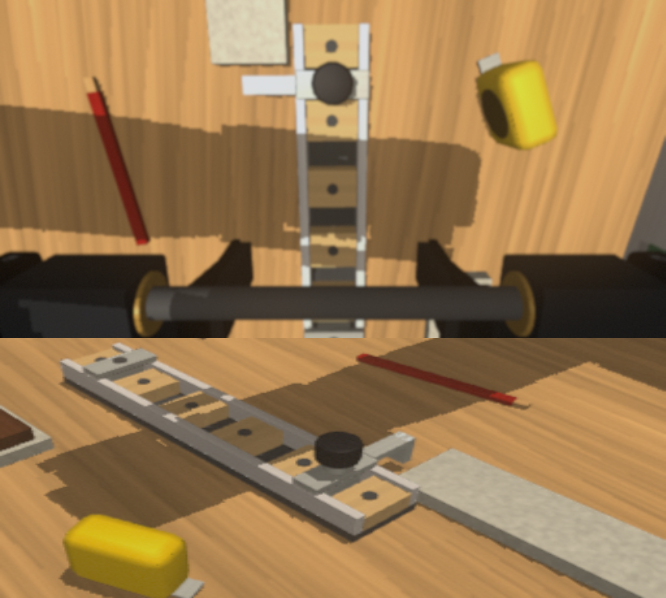

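The knobbed stop sits level in the end notch, with the knob at (332,83). Its finger points to the board's side, just beyond the board end. The knob top measures z = 0.083 m (0.084 expected when seated), and the plain stop hasn't moved.

```bash
python3 -c "
from h import *
print(finish_job())"
```

```text
the job is handed in; nothing more can be done
None
```

The knobbed stop is now seated in the rail's y = +120 notch, just beyond the board's free end, and the job is handed in. I lifted it from the y = -60 notch and carried it 180 mm along the rail with its finger towards the board's side. I then lowered it, released it and backed the gripper clear.

**Last checks:**
- **Seating:** the knob top reads z = 0.083 m over three nearby points, against 0.084 m expected when fully home and upright.
- **Position:** the knob is within about 2 mm of the notch centre, with its finger pointing to the board's side just past the board end.
- **Plain stop:** it is still in its y = -120 notch.
- **Limits:** time was about 10 s of the 38 s, and the wrist force readings never passed about 4 N.

**One disagreement:** a board-end reading taken while hovering gave 22 mm from the notch centre instead of 17. I think I misread a shadow edge there, because two other views gave 15–16 mm. No other check failed.

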